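# Check a welding filter: park the blank, then hold the frosted end in the gate

### The arm

A 6-joint arm with a two-finger parallel gripper is mounted at the origin on a cart in front of the work surface, level with it; the furniture and walls round the work are solid. World frame = base frame: x ahead of the robot, y to its left, z up, the work surface at z = 0. Lengths are in m, angles in rad, forces in N, time in s.
With the tool pointing down it reaches from about 0.3 to 0.775 m from the base axis. Payload 14.6 kg.
Tool frame: the origin (TCP) lies on the centre line of the jaws, within the pads' length; the fingertips stand ctrl.tcp_to_tips ahead of it and the grasp point (between the pads) lies 2 mm behind it (ctrl.tcp_to_tips is the distance from the TCP to the fingertips, in m); z points along the fingers, y is the line along which they close (so a half turn about z gives the same grasp; the last joint's range is limited). The gripper opens to 94 mm and grips with 3 to 60 N. Pads are 16 mm wide; open, the fingers measure 119 mm over their backs; the gripper's body (75 mm by 177 mm) begins 78 mm behind the grasp point.
Start: joints at [1.076, 0.3, 1.521, -0, 1.321, -0.067], TCP at [0.228, 0.5, 0.222] pointing down, gripper open.
Joint ranges: [-3.03, 3.03], [-0.79, 2.21], [0.23, 2.52], [-1.04, 4.18], [0, 3.07], [-2.55, 2.55]. Speed limits (rad/s): [2.22, 2.22, 2.57, 3.14, 3.14, 3.14].

### API

Orientations are given as [roll, pitch, yaw] about the fixed x, y, z axes, in that order (R = Rz(yaw) Ry(pitch) Rx(roll)).
In Python, from station import telemetry, viewer, hand_in, ctrl gives the robot as it stands.
- The arm moves only by the tool step_arm, never from a script. Its argument "plan" is a list of rows, each an object of numbers: "dx", "dy", "dz": the shift along the tool's x, y, z scaled (see below); "rx", "ry", "rz": the turn, a rotation vector about the tool's x, y, z scaled (see below); "claw": the closure, from 0 (fully open) to 1 (shut). In form: [{"dx": .., "dy": .., "dz": .., "rx": .., "ry": .., "rz": .., "claw": ..}, ...]. A call has 1 to 10 rows; each row shifts and turns the commanded pose from where the row before left it, along the tool's axes as they then stand; what a row does not reach is not made up. The controller multiplies each number of a shift by 0.1 m and each number of a turn by 90 degrees. A row lasts 1/10 s, in which the tool goes at most 50 mm and 8.59 degrees, less where a joint would pass 70% of its speed; a pose out of reach is approached as far as the arm can. A call with a number of a shift or a turn outside -1 to 1 is refused whole. A call with a gripper value outside its range is refused whole. The fingers move at their own pace and stop on an object; "grip_force" is the grip in N (left out, the last holds). Time passes only in rows, so rows that do not move let the fingers close. It gives the time, the measured TCP pose, the force, the opening and the grip force at its end, in the units of the state.
- telemetry.get_obs(): the state, without advancing time (a new reading comes with each control period).
- viewer.camera(name): name is "scene" or "top"; returns a dict with "img" (480x640x3 uint8, red, green, blue), "z_map" (480x640 float32, m along the optical axis (not along the pixel's ray), 0 where there is no reading), "fx", "fy", "cx", "cy" (pixels), "dist" ([k1, k2, p1, p2, k3] as OpenCV has them; the pictures are not rectified), "R" (3x3) and "t" (3): a world point X has camera coordinates R X + t. Camera axes: x right, y down, z forward; pixel columns grow to the right and rows downward; lengths in m; the calibration is good to about 2 mm. A picture is of the moment at which its call begins.
- hand_in(): hands the job in; it is judged then, once.
Trained networks look in a picture, given as the dict that the camera call returned (one of the last four; its "shot" number tells which), for a name from the list of things; names that differ only in an ending like _2 or _b are one class to them, and where a whole thing is asked for, a point or a joint stands for the part that bears it (a point fixed in the world has none). Each returns a list of dicts, best first, with "score" (0 to 1); they miss things now and then, are a little off and sometimes report something else, mostly with a low value. They report only what shows in the picture. A call takes as long as a camera call.
- viewer.recognise(target, picture): "rect" ([left, top, right, bottom] in pixels, round what is visible of it).
The state is a dict: "time_s": time; "qpos": joint angles; "joint_vel": joint speeds; "tau": joint torques, N m; "ee_pos": TCP position; "eef_rot": TCP orientation; "force": force on the tool from outside, world axes, zero at the start; "moment": the same for the moment, N m; "grip_width": finger opening in m; "grip_force": force on a finger pad.
Only numpy, scipy, OpenCV 4.12 (cv2) and the standard library are available. Lean on these libraries where they do the work, as an engineer would, in place of code of your own. Each camera call takes 0.05 s, during which the arm holds its last target. There are 200 camera calls.

### The job

Get a welding filter read in the filter checker: draw the blanking plate out of the checker's gate and hang it by its eye on the parking post. Then take the welding filter that has a notched corner (not the plain one of the same size, which stays where it lies) by its plain end, and push its frosted, notched end, label up, into the gate until the spring plunger inside is pressed right in. Finish while still gripping the filter and holding it there against the spring; do not let go.

Things in the scene. Friction and masses are not known exactly. Their poses are not given: they have to be found in the camera images.
- checker: Filter checker, fixed to the bench: grey read head (x 0..70, y -48..48 mm, top at z 80) on a dark base plate (x -115..75, y -56..114, top at z 12). Origin: on the bench under the middle of the gate's mouth. x = the way into the gate, y to the left of it, z up. A tongue 24 mm wide, top at z 40, sticks out of the mouth to x = -58.
- gate (a point): Middle of the gate's mouth on its floor, checker frame (0, 0, 40) mm, same axes. The gate is a level slot in the head's front face: 54 mm wide, 14 mm high (z 40..54), 30 mm deep to its back wall; lead-in cheeks widen the mouth to 66 mm over the first 8 mm.
- key (a point): Centre of the fixed key block that fills the gate's left back corner: x 19..30, y 16..27 mm in the checker's frame, full height of the slot. A plate passes it only with its notch in that corner.
- plunger (a joint): Travel (m) of the spring plunger, an 8 mm pin that stands 7 mm out of the gate's back wall at y -4, z 47: 0 = out, 0.006 = fully pressed. About 2 N to start, 4.5 N at the end. A plate's end meets it 23 mm inside the mouth and presses it fully at 29 mm.
- post_foot (a point): Foot of the parking post on the base plate's top, checker frame (-90, 88, 12) mm. Upright steel pin, 8 mm in diameter, 41 mm tall, round tip at z 53 mm. The parked blanking plate fits on the base plate with its length along the checker's x, its front end beside the head.
- blank: Blanking plate: aluminium bar 122 x 30 x 8 mm, 80 g; at the start it lies on the tongue with its front end about 20 mm in the gate. Origin: centre of its underside; x along its length to that front end, z up. Grip it across its 30 mm width near the middle; dark grooves mark the place.
- eye (a point): Centre of the blanking plate's eye, a 17 mm through hole near its outer end, on its underside: blank frame (-47, 0, 0) mm.
- filter: Welding filter: flat dark grey box 108 x 51 x 10 mm, 60 to 130 g, lying label up on the bench, turned any way. Origin: centre of its underside; x along the length to the frosted end, z up out of the label face. The corner at +x, +y has a square notch, 12 x 12 mm. Frosted label field (paler grey): last 25 mm at +x; dark window in the middle; plain end at -x.
- frosted_end (a point): Middle of the frosted end's edge on the filter's underside: filter frame (54, 0, 0) mm.
- plain_filter: Plain fixed-shade filter that needs no reading: flat dark grey box of the same 108 x 51 x 10 mm with no notch and no frosted field, lying on the bench. Origin: centre of its underside, x along its length, z up. It must stay where it lies.

How it is judged:
By the outcome, as a careful person would: the job done as asked, in the order asked, and still so for the second after the job is handed in, while the arm keeps its last pose, push and grip.
It also fails if it takes over 58 s, if anything falls off the work surface, if the arm or the gripper's body presses on something with over 40 N, if the wrist force passes 120 N, or if a joint passes its speed limit or range.

## Working session

There is one attempt and no reset: what is moved stays moved. The work goes in short steps, Python scripts to look and compute and a tool call to move; the robot and the scene stay as the last step left them, time stands still between calls to the robot, and variables do not carry over. Pictures are saved under pics/ and viewed, at most 10 in all, crops included, and the job is handed in when it is done.

Besides the shell and the picture viewer there is one more tool, called as name([rows], argument=value, ...), one row to a line, values as JSON. step_arm: Moves the arm, as the interface text tells. Shifts and turns lie within -1 to 1; 1 stands for 0.1 m of shift or 90 degrees of turn. Its arguments: {"type":"object","properties":{"plan":{"type":"array"},"grip_force":{"type":"number"}},"required":["plan"]}

```bash
ls; mkdir -p pics; python3 - <<'E'
from station import telemetry, viewer, ctrl
import cv2,numpy as np
o=telemetry.get_obs();print({k:np.round(v,3).tolist() for k,v in o.items()});print(ctrl.tcp_to_tips)
for n in("top","scene"):
    c=viewer.camera(n);cv2.imwrite(f"pics/{n}0.png",c["img"][:,:,::-1]);np.savez(f"{n}0.npz",**c)
    print(n,-c["R"].T@c["t"],c["R"].round(3).tolist(),c["fx"],c["dist"])
    for t in("checker","blank","filter","plain_filter","frosted_end","eye","post_foot","gate"):
        try:print(t,[(np.round(r["rect"]).tolist(),round(r["score"],2)) for r in viewer.recognise(t,c)][:3])
        except Exception as e:print(t,e)
E
```

```text
pics
{'time_s': 0.0, 'qpos': [1.076, 0.3, 1.522, -0.0, 1.321, -0.067], 'joint_vel': [0.0, 0.0, 0.002, -0.001, -0.002, -0.002], 'tau': [-0.001, -53.18, -35.273, 0.071, 0.024, -0.0], 'ee_pos': [0.228, 0.5, 0.222], 'eef_rot': [-3.14, -0.0, 2.714], 'force': [-0.012, 0.306, 0.621], 'moment': [-0.033, 0.033, -0.002], 'grip_force': 0.0, 'grip_width': 0.094}
0.017
top [0.42082679 0.09147884 0.90782329] [[-0.001, -1.0, -0.006], [-0.993, 0.001, -0.121], [0.121, 0.005, -0.993]] 452.5876926186445 [-0.09812599  0.          0.          0.          0.        ]
checker [([223.0, 215.0, 311.0, 312.0], 0.81)]
blank [([223.0, 214.0, 312.0, 314.0], 0.56)]
filter [([398.0, 182.0, 442.0, 237.0], 0.87), ([224.0, 215.0, 310.0, 312.0], 0.47)]
plain_filter [([346.0, 264.0, 404.0, 299.0], 0.66)]
frosted_end [([396.0, 178.0, 441.0, 239.0], 0.86)]
eye [([272.0, 252.0, 290.0, 307.0], 0.76)]
post_foot [([225.0, 212.0, 312.0, 315.0], 0.9)]
gate [([227.0, 214.0, 311.0, 314.0], 0.74)]
scene [ 0.12015836 -0.70660029  0.4902809 ] [[0.892, -0.452, -0.009], [-0.206, -0.389, -0.898], [0.402, 0.803, -0.44]] 622.0686030780965 [-0.18636107  0.          0.          0.          0.        ]
checker [([203.0, 189.0, 342.0, 274.0], 0.86)]
blank [([225.0, 220.0, 298.0, 243.0], 0.56)]
filter [([400.0, 287.0, 460.0, 334.0], 0.56)]
plain_filter [([275.0, 281.0, 346.0, 328.0], 0.89)]
frosted_end [([399.0, 285.0, 459.0, 334.0], 0.81)]
eye [([226.0, 219.0, 297.0, 242.0], 0.69), ([399.0, 286.0, 460.0, 334.0], 0.56)]
post_foot [([201.0, 186.0, 341.0, 276.0], 0.86)]
gate [([201.0, 190.0, 343.0, 276.0], 0.85), ([399.0, 289.0, 457.0, 335.0], 0.41)]
```

```bash
python3 - <<'E'
import cv2,numpy as np
a=cv2.imread("pics/top0.png")[165:325,205:465];b=cv2.imread("pics/scene0.png")[170:350,190:470]
cv2.imwrite("pics/topc.png",cv2.resize(a,None,fx=3,fy=3,interpolation=cv2.INTER_CUBIC));cv2.imwrite("pics/scc.png",cv2.resize(b,None,fx=2.8,fy=2.8,interpolation=cv2.INTER_CUBIC))
E
```

```text
(no output)
```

View pics/topc.png

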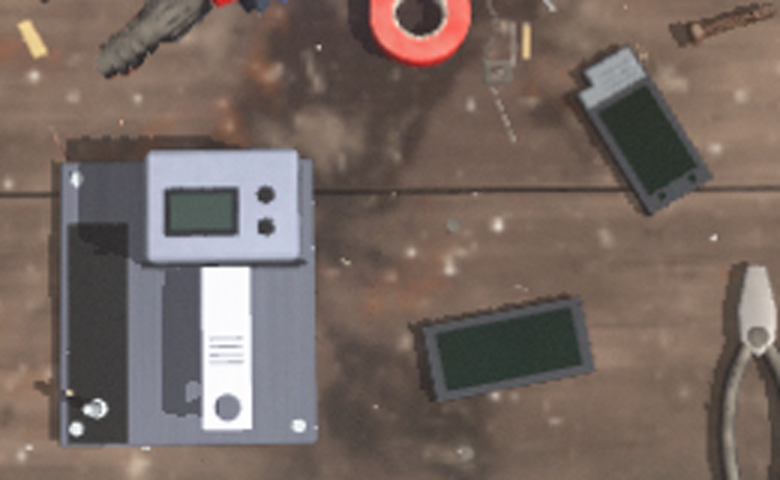

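View pics/scc.png

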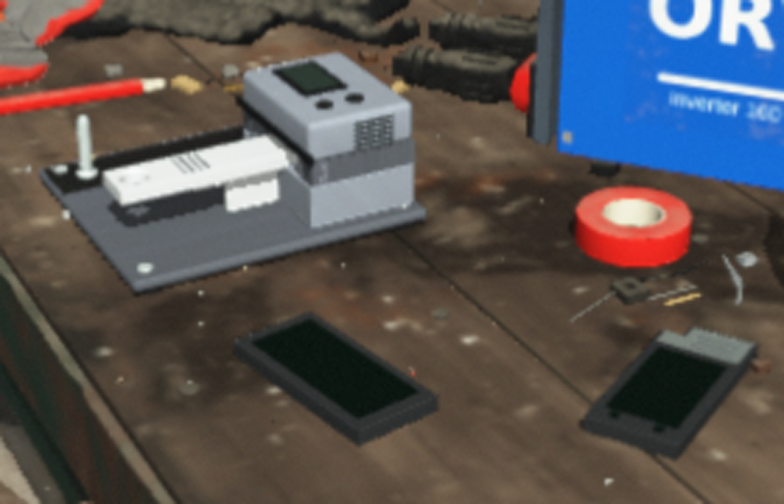

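View pics/top0.png

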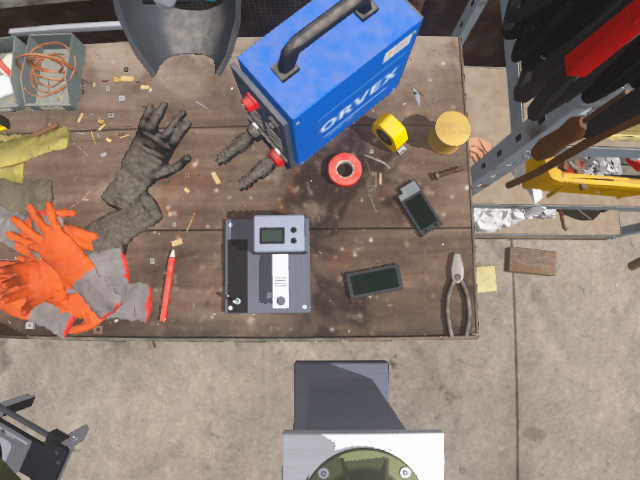

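The top view has +x up and +y left. The checker's gate faces the robot, with the post at its lower left, around pixel (237,301). The notched filter is at about (420,209), frosted end up-left, and the plain filter is at (374,281). Next I'll measure poses from the depth maps.

```bash
cat > h.py <<'E'
import cv2,numpy as np
def cloud(c):
    """world xyz per pixel from the depth map"""
    K=np.array([[c["fx"],0,c["cx"]],[0,c["fy"],c["cy"]],[0,0,1]],float)
    v,u=np.mgrid[:480,:640];p=np.stack([u,v],-1).reshape(-1,1,2).astype(float)
    n=cv2.undistortPoints(p,K,np.array(c["dist"],float)).reshape(480,640,2)
    z=c["z_map"][...,None]
    return (np.concatenate([n*z,z],-1)-c["t"])@c["R"]
def ray(c,pts,zw):
    """world points at height zw seen at pixels"""
    K=np.array([[c["fx"],0,c["cx"]],[0,c["fy"],c["cy"]],[0,0,1]],float)
    n=cv2.undistortPoints(np.array(pts,float).reshape(-1,1,2),K,np.array(c["dist"],float)).reshape(-1,2)
    d=np.c_[n,np.ones(len(n))]@c["R"];o=-c["R"].T@c["t"]
    return o+d*((zw-o[2])/d[:,2])[:,None]
def rect(P):
    (c,s,a)=cv2.minAreaRect((P[:,:2]*1000).astype(np.float32));return np.round(c,1),np.round(s,1),round(a,2)
E
python3 - <<'E'
from h import *
for n in("top","scene"):
    c=dict(np.load(n+"0.npz"));W=cloud(c);ok=c["z_map"]>0;Z=W[...,2]
    box=dict(top=dict(filt=(392,172,448,244),plain=(340,258,408,304),chk=(215,205,318,320)),scene=dict(filt=(393,280,466,340),plain=(268,275,352,334),chk=(195,180,350,280)))[n]
    for k,(l,t,r,b) in box.items():
        w=W[t:b,l:r].reshape(-1,3);w=w[ok[t:b,l:r].ravel()]
        if k!="chk":
            print(n,k,"bench",np.median(w[w[:,2]<.005][:,2]).round(4));m=w[w[:,2]>.006];print(len(m),np.median(m[:,2]).round(4),rect(m))
        else:
            for lo,hi in((.009,.016),(.038,.041),(.045,.052),(.074,.09),(.009,.09)):
                m=w[(w[:,2]>lo)&(w[:,2]<hi)];print(n,lo,len(m),np.median(m[:,2]).round(4),rect(m))
E
```

```text
top filt bench -0.0008
1356 0.0098 (array([ 615.3, -141.1]), array([108.9, 117.5]), 30.12)
top plain bench -0.0008
1360 0.0094 (array([450.2, -22.1]), array([ 51.2, 106.8]), 10.63)
top 0.009 5031 0.0117 (array([482.2, 191. ]), array([190. , 170.9]), 0.95)
top 0.038 9 0.0396 (array([464.6, 148.8]), array([ 21.8, 120.7]), 64.07)
top 0.045 751 0.0476 (array([457.1, 184.8]), array([105.9, 131.9]), 74.06)
top 0.074 1903 0.0797 (array([538.1, 162.7]), array([69.9, 95.4]), 0.27)
top 0.009 7962 0.013 (array([482.2, 191. ]), array([190. , 170.9]), 0.95)
scene filt bench 0.0013
1610 0.0114 (array([ 596.3, -116.2]), array([112.6,  59.4]), 26.62)
scene plain bench 0.0015
1658 0.0118 (array([452.5, -22.7]), array([ 63.2, 112. ]), 10.22)
scene 0.009 3103 0.0138 (array([499.7, 269.6]), array([397.2, 287.6]), 64.44)
scene 0.038 151 0.0397 (array([551.2, 189.1]), array([277.7, 153.6]), 5.56)
scene 0.045 986 0.0495 (array([541.8, 188.7]), array([301.2, 158.9]), 8.19)
scene 0.074 1115 0.082 (array([533.8, 160.4]), array([70.2, 98. ]), 0.63)
scene 0.009 7764 0.0251 (array([527.4, 273.1]), array([400.5, 299.2]), 75.01)
```

```bash
python3 - <<'E'
from h import *
c=dict(np.load("top0.npz"));W=cloud(c);Z=W[...,2]
def big(m):
    n,l,s,_=cv2.connectedComponentsWithStats(m.astype(np.uint8),connectivity=4);return l==1+np.argmax(s[1:,4])
def sub(l,t,r,b):
    m=np.zeros((480,640),bool);m[t:b,l:r]=1;return m
f=big(sub(392,172,448,244)&(Z>.005)&(Z<.016));print("filt",rect(W[f]),f.sum(),W[f].mean(0))
p=big(sub(340,258,408,304)&(Z>.005));print("plain",rect(W[p]))
b=big(sub(215,205,318,320)&(Z>.043)&(Z<.053)&(W[...,0]<.500)&(W[...,1]<.2)&(W[...,1]>.13));P=W[b];print("blank",rect(P),P[:,0].min(),np.polyfit(P[:,0],P[:,1],1))
q=sub(225,290,250,312)&(Z>.02);print("post",W[q].round(4).tolist())
# eye: dark hole inside blank top
g=c["img"].mean(2);l=sub(266,290,290,310);u=g[290:310,266:290].round().astype(int);print(u)
# head edges
h=big(sub(215,205,318,320)&(Z>.074));print("head",rect(W[h]))
E
```

```text
filt (array([ 599. , -113.3]), array([109. ,  54.1]), 29.27) 1295 [ 0.59690837 -0.1142143   0.00968413]
plain (array([444.4,   9.2]), array([ 51.2, 170.4]), 10.63)
blank (array([449.4, 160.7]), array([99.4, 29.9]), 1.58) 0.40000777631327983 [0.02036666 0.15142356]
post [[0.4208, 0.0915, 0.9078], [0.4208, 0.0915, 0.9078], [0.4149, 0.2482, 0.0493], [0.4148, 0.2483, 0.0378], [0.4148, 0.2478, 0.03], [0.4147, 0.2475, 0.0207], [0.413, 0.2524, 0.0466], [0.4131, 0.2489, 0.0553], [0.413, 0.2482, 0.0488], [0.413, 0.2468, 0.0461], [0.413, 0.2453, 0.0435], [0.4129, 0.2452, 0.0335], [0.4112, 0.2512, 0.0531], [0.4112, 0.2495, 0.0518], [0.4112, 0.2477, 0.0514], [0.4112, 0.246, 0.0504], [0.4111, 0.2451, 0.0449], [0.411, 0.2452, 0.0331], [0.4108, 0.2454, 0.0206], [0.4092, 0.2522, 0.0477], [0.4093, 0.2498, 0.0499], [0.4093, 0.248, 0.0498], [0.4092, 0.2466, 0.0468], [0.4092, 0.2456, 0.0418], [0.409, 0.2457, 0.0303], [0.4073, 0.2506, 0.0457], [0.4073, 0.2484, 0.0474], [0.4208, 0.0915, 0.9078], [0.4208, 0.0915, 0.9078]]
[[ 90  92  90  92  92  98 170 252 252 252 252 252 252 252 252 253 252 252
  252 252 2
[... 1293 characters left out ...]
 136 147
  208 252 253 253 244 141]
 [139 143 142 141 138 140 193 251 252 252 252 245 186 134 139 137 147 196
  244 252 253 253 245 140]
 [139 141 140 141 138 142 194 252 252 252 252 252 247 229 211 208 237 252
  252 252 252 253 245 141]
 [139 141 142 142 140 142 193 252 252 252 252 252 252 252 252 252 252 252
  252 252 253 253 245 141]
 [138 141 140 142 139 141 192 251 252 252 252 252 252 252 252 252 252 252
  252 252 253 253 245 142]
 [138 143 140 143 140 141 143 177 181 180 182 183 182 182 181 184 183 182
  183 179 149 149 147 140]
 [138 140 140 141 139 138 136 140 140 140 139 140 143 137 139 138 139 139
  143 141 140 138 140 140]]
head (array([494.9, 155.4]), array([166.6, 102.5]), 9.19)
```

step_arm([
  {"rz":-0.0714,"claw":0.35},
  {"rz":-0.0714,"claw":0.35},
  {"rz":-0.0714,"claw":0.35},
  {"rz":-0.0714,"claw":0.35},
  {"dx":-0.38,"dy":-0.3,"claw":0.35},
  {"dx":-0.38,"dy":-0.3,"claw":0.35},
  {"dx":-0.38,"dy":-0.3,"claw":0.35},
  {"dx":-0.38,"dy":-0.3,"claw":0.35},
  {"dx":-0.38,"dy":-0.3,"claw":0.35},
  {"dx":-0.35,"dy":-0.3,"claw":0.35},
])

```text
$.plan[0]: bad value
```

```bash
cat > d.py <<'E'
import sys,numpy as np
from station import telemetry
from scipy.spatial.transform import Rotation as Ro
# usage: d.py x y z yawdeg (mm,deg): shift (mm) in the tool frame after turning, turn in deg about tool axes
x,y,z,w=map(float,sys.argv[1:]);o=telemetry.get_obs()
T=Ro.from_euler("xyz",[180,0,w],degrees=True);C=Ro.from_euler("xyz",o["eef_rot"])
print("pos",np.round(np.array(o["ee_pos"])*1000,1),"t",o["time_s"],"F",np.round(o["force"],1),"w",round(o["grip_width"],4),"gf",o["grip_force"])
print("turn",np.degrees((C.inv()*T).as_rotvec()).round(2),"shift",T.inv().apply(np.array([x,y,z])-np.array(o["ee_pos"])*1000).round(1))
E
python3 d.py 460.5 160.8 120 181.17
```

```text
pos [228.2 500.4 222.5] t 0.9 F [0.3 1.2 0.4] w 0.0938 gf 0.0
turn [  0.     0.   -25.68] shift [-225.3 -344.3  102.5]
```

step_arm([
  {"dx":0,"dy":0,"dz":0,"rx":0,"ry":0,"rz":-0.0714,"claw":0.35},
  {"dx":0,"dy":0,"dz":0,"rx":0,"ry":0,"rz":-0.0714,"claw":0.35},
  {"dx":0,"dy":0,"dz":0,"rx":0,"ry":0,"rz":-0.0714,"claw":0.35},
  {"dx":0,"dy":0,"dz":0,"rx":0,"ry":0,"rz":-0.0714,"claw":0.35},
  {"dx":-0.25,"dy":-0.4,"dz":0,"rx":0,"ry":0,"rz":0,"claw":0.35},
  {"dx":-0.25,"dy":-0.4,"dz":0,"rx":0,"ry":0,"rz":0,"claw":0.35},
  {"dx":-0.25,"dy":-0.4,"dz":0,"rx":0,"ry":0,"rz":0,"claw":0.35},
  {"dx":-0.25,"dy":-0.4,"dz":0,"rx":0,"ry":0,"rz":0,"claw":0.35},
  {"dx":-0.25,"dy":-0.4,"dz":0,"rx":0,"ry":0,"rz":0,"claw":0.35},
  {"dx":-0.25,"dy":-0.4,"dz":0,"rx":0,"ry":0,"rz":0,"claw":0.35},
])

```text
time_s: 1.9
ee_pos: [0.3838, 0.2619, 0.2227]
eef_rot: [3.141, 0.001, -3.121]
force: [0.6, -0.3, 0.5]
grip_width: 0.061
grip_force: 0.0
```

```bash
python3 d.py 460.5 160.8 120 181.17
```

```text
pos [383.8 261.9 222.7] t 1.9 F [ 0.6 -0.3  0.5] w 0.061 gf 0.0
turn [0.01 0.03 0.03] shift [ -74.6 -102.6  102.7]
```

step_arm([
  {"dx":-0.25,"dy":-0.34,"dz":0,"rx":0,"ry":0,"rz":0,"claw":0.35},
  {"dx":-0.25,"dy":-0.34,"dz":0,"rx":0,"ry":0,"rz":0,"claw":0.35},
  {"dx":-0.25,"dy":-0.34,"dz":0,"rx":0,"ry":0,"rz":0,"claw":0.35},
  {"dx":0,"dy":0,"dz":0.35,"rx":0,"ry":0,"rz":0,"claw":0.35},
  {"dx":0,"dy":0,"dz":0.35,"rx":0,"ry":0,"rz":0,"claw":0.35},
  {"dx":0,"dy":0,"dz":0.3,"rx":0,"ry":0,"rz":0,"claw":0.35},
  {"dx":0,"dy":0,"dz":0,"rx":0,"ry":0,"rz":0,"claw":0.35},
  {"dx":0,"dy":0,"dz":0,"rx":0,"ry":0,"rz":0,"claw":0.35},
])

```text
time_s: 2.7
ee_pos: [0.4605, 0.1633, 0.1233]
eef_rot: [3.142, 0.0, -3.121]
force: [0.7, -0.5, 0.3]
grip_width: 0.0611
grip_force: 0.0
```

```bash
python3 d.py 460.5 160.8 58 181.17; python3 - <<'E'
from h import *
from station import viewer
c=viewer.camera("scene");cv2.imwrite("pics/s1.png",cv2.resize(c["img"][80:300,150:400,::-1],None,fx=2.7,fy=2.7,interpolation=cv2.INTER_CUBIC))
E
```

```text
pos [460.5 163.3 123.3] t 2.7 F [ 0.7 -0.5  0.3] w 0.0611 gf 0.0
turn [0.   0.   0.03] shift [ 0.1 -2.5 65.3]
```

View pics/s1.png

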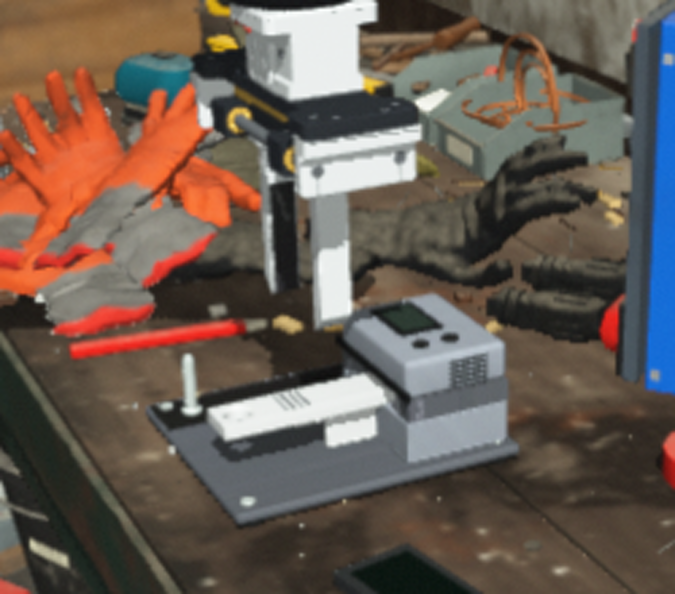

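The gripper hangs above the blank's grooves, at about (290,400) in the crop, with its fingers either side. I'll go down and grip.

step_arm([
  {"dx":0,"dy":-0.025,"dz":0.25,"rx":0,"ry":0,"rz":0,"claw":0.35},
  {"dx":0,"dy":0,"dz":0.25,"rx":0,"ry":0,"rz":0,"claw":0.35},
  {"dx":0,"dy":0,"dz":0.15,"rx":0,"ry":0,"rz":0,"claw":0.35},
  {"dx":0,"dy":0,"dz":0,"rx":0,"ry":0,"rz":0,"claw":0.35},
  {"dx":0,"dy":0,"dz":0,"rx":0,"ry":0,"rz":0,"claw":0.6},
  {"dx":0,"dy":0,"dz":0,"rx":0,"ry":0,"rz":0,"claw":0.75},
  {"dx":0,"dy":0,"dz":0,"rx":0,"ry":0,"rz":0,"claw":0.75},
  {"dx":0,"dy":0,"dz":0,"rx":0,"ry":0,"rz":0,"claw":0.75},
  {"dx":0,"dy":0,"dz":0,"rx":0,"ry":0,"rz":0,"claw":0.75},
], grip_force=25)

```text
time_s: 3.65
ee_pos: [0.4606, 0.1608, 0.058]
eef_rot: [3.141, 0.001, -3.121]
force: [-1.1, -0.9, 4.4]
grip_width: 0.0298
grip_force: 25.0
```

```bash
python3 d.py 460.5 160.8 58 181.17
```

```text
pos [460.6 160.8  58. ] t 3.65 F [-1.1 -0.9  4.4] w 0.0298 gf 25.000286400318146
turn [0.01 0.05 0.02] shift [0.1 0.  0. ]
```

step_arm([
  {"dx":0,"dy":0,"dz":-0.02,"rx":0,"ry":0,"rz":0,"claw":0.75},
  {"dx":0.1,"dy":0,"dz":0,"rx":0,"ry":0,"rz":0,"claw":0.75},
  {"dx":0.1,"dy":0,"dz":0,"rx":0,"ry":0,"rz":0,"claw":0.75},
  {"dx":0.1,"dy":0,"dz":0,"rx":0,"ry":0,"rz":0,"claw":0.75},
  {"dx":0.05,"dy":0,"dz":0,"rx":0,"ry":0,"rz":0,"claw":0.75},
  {"dx":0,"dy":0,"dz":-0.15,"rx":0,"ry":0,"rz":0,"claw":0.75},
  {"dx":0,"dy":0,"dz":-0.15,"rx":0,"ry":0,"rz":0,"claw":0.75},
  {"dx":0,"dy":0.2,"dz":0,"rx":0,"ry":0,"rz":0,"claw":0.75},
  {"dx":0,"dy":0.2,"dz":0,"rx":0,"ry":0,"rz":0,"claw":0.75},
  {"dx":0,"dy":0.2,"dz":0,"rx":0,"ry":0,"rz":0,"claw":0.75},
])

```text
time_s: 4.65
ee_pos: [0.4238, 0.2206, 0.0896]
eef_rot: [3.141, 0.0, -3.121]
force: [0.1, -0.1, -0.7]
grip_width: 0.0299
grip_force: 25.0
```

step_arm([
  {"dx":0,"dy":0.2,"dz":0,"rx":0,"ry":0,"rz":0,"claw":0.75},
  {"dx":-0.15,"dy":0.08,"dz":0,"rx":0,"ry":0,"rz":0,"claw":0.75},
  {"dx":-0.15,"dy":0,"dz":0,"rx":0,"ry":0,"rz":0,"claw":0.75},
  {"dx":0,"dy":0,"dz":0,"rx":0,"ry":0,"rz":0,"claw":0.75},
  {"dx":0,"dy":0,"dz":0,"rx":0,"ry":0,"rz":0,"claw":0.75},
])

```text
time_s: 5.15
ee_pos: [0.4528, 0.2483, 0.0892]
eef_rot: [-3.141, -0.001, -3.121]
force: [0.2, 0.2, -0.5]
grip_width: 0.0296
grip_force: 25.0
```

```bash
python3 d.py 458.4 249.5 90 181.0; python3 - <<'E'
from h import *
from station import viewer
c=viewer.camera("top");cv2.imwrite("pics/t2.png",cv2.resize(c["img"][200:330,205:335,::-1],None,fx=4,fy=4,interpolation=cv2.INTER_CUBIC));np.savez("t2.npz",**c)
W=cloud(c);Z=W[...,2];m=(Z>.06)&(Z<.085)&(W[...,0]<.43)&(W[...,0]>.36)&(W[...,1]>.22)&(W[...,1]<.28);P=W[m]
print(len(P),P.min(0),np.median(P,0),P.max(0))
E
```

```text
pos [452.8 248.3  89.2] t 5.15 F [ 0.2  0.2 -0.5] w 0.0296 gf 24.99827206134796
turn [-0.01 -0.04  0.18] shift [-5.6  1.1 -0.8]Traceback (most recent call last):
  File "<stdin>", line 5, in <module>
    return umr_minimum(a, axis, None, out, keepdims, initial, where)
ValueError: zero-size array to reduction operation minimum which has no identity
```

View pics/t2.png

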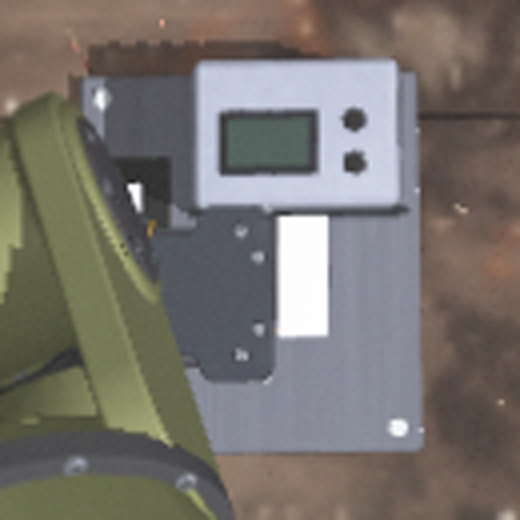

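The arm hides the blank from the top camera, but the gate and tongue are clear. I'll centre over the post and check with the scene camera.

step_arm([
  {"dx":-0.056,"dy":0.011,"dz":0,"rx":0,"ry":0,"rz":0,"claw":0.75},
  {"dx":0,"dy":0,"dz":0,"rx":0,"ry":0,"rz":0,"claw":0.75},
  {"dx":0,"dy":0,"dz":0,"rx":0,"ry":0,"rz":0,"claw":0.75},
])

```text
time_s: 5.5
ee_pos: [0.459, 0.2497, 0.0895]
eef_rot: [-3.142, -0.0, -3.121]
force: [-0.4, 0.0, -0.7]
grip_width: 0.0296
grip_force: 25.0
```

```bash
python3 d.py 458.4 249.5 90 181.0; python3 - <<'E'
from h import *
from station import viewer
c=viewer.camera("scene");cv2.imwrite("pics/s2.png",cv2.resize(c["img"][160:270,180:340,::-1],None,fx=4.5,fy=4.5,interpolation=cv2.INTER_CUBIC));np.savez("s2.npz",**c)
W=cloud(c);m=np.zeros((480,640),bool);m[170:260,190:300]=1
b=m&(c["img"].min(2)>175)&(W[...,2]>.06)&(W[...,2]<.1)&(W[...,0]<.445)&(W[...,0]>.3)&(W[...,1]<.3);P=W[b]
print(len(P),np.percentile(P,[1,50,99],axis=0).round(4).tolist())
t=P[P[:,2]>.0785];print(rect(t)) if len(t) else 0
E
```

```text
pos [459.  249.7  89.5] t 5.5 F [-0.4  0.  -0.7] w 0.0296 gf 24.998225569725037
turn [-0.   -0.    0.19] shift [ 0.6 -0.2 -0.5]
303 [[0.3954, 0.2302, 0.0733], [0.4188, 0.239, 0.0806], [0.4444, 0.263, 0.0834]]
(array([419.6, 246.3]), array([49.4, 35.1]), 1.79)
```

View pics/s2.png

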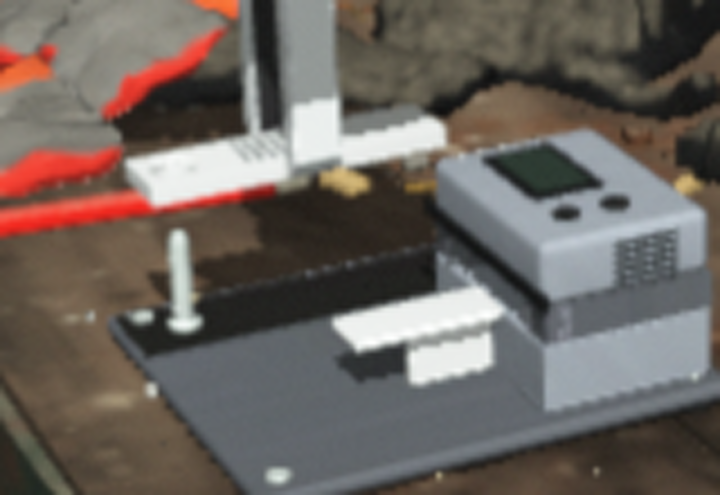

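```bash
python3 - <<'E'
from h import *
c=dict(np.load("s2.npz"));g=c["img"].mean(2).round().astype(int)
print(g[191:207,206:236])
print(g[208:236,212:228])
for z,p in((.053,[219,211.5]),(.0795,[218,197]),(.012,[220.5,231.5])):print(ray(c,[p],z))
E
```

```text
[[107  62  52  50  51  51  53  54  55  61  69  67  57  57  62  73  79  80
   87 101 117 141 172 188 189 178 192 196 190 207]
 [106  88  70  69  67  67  67  68  68  73  77  79  88  98 120 134 147 174
  188 199 205 214 227 232 229 209 201 207 193 190]
 [101  92  73  71  74  77  78  86  97 117 132 148 174 194 203 211 217 228
  233 234 234 234 236 236 235 227 207 195 202 200]
 [ 97  81  86  95 114 132 142 167 189 202 214 228 237 241 241 238 237 236
  236 237 236 236 236 237 236 235 227 200 190 212]
 [ 93 104 165 186 198 208 213 228 237 241 241 245 245 242 244 243 240 237
  236 236 236 236 236 237 236 237 235 227 200 210]
 [ 81 117 197 227 233 234 234 232 232 233 233 243 241 237 240 237 232 231
  235 237 236 236 236 237 237 237 237 236 230 228]
 [ 75 101 168 209 230 235 232 217 208 213 225 239 241 240 236 228 217 224
  235 236 236 237 238 238 238 238 238 238 237 237]
 [ 70  93 146 180 209 231 232 221 213 223 233 238 240 239 236 232 230 232
  236 238 238 238 238 238 238 238 238 238 237 237]
 [ 68  89 133 164 181 211 230 233 231 231 235 238 239 238 237 237 237 238
  238 238 238 238 237 237 
[... 2188 characters left out ...]
 87  90  96 138 197 208 195 151  84  42  34  35  35]
 [100  85  64  57  63  79 149 206 210 196 144  66  35  34  33  35]
 [175 146  63  36  39  54 123 188 207 199 157  92  52  34  33  32]
 [195 166  67  35  40  76 132 184 210 204 178 157 122  49  34  34]
 [131 104  46  34  51 137 203 225 234 232 220 206 155  60  32  32]
 [ 57  45  37  35  45 113 192 227 235 234 220 178 114  47  33  34]
 [ 37  33  34  35  36  61 112 151 169 167 142  97  57  36  33  31]
 [ 34  33  33  34  33  36  50  63  71  71  56  42  35  34  32  34]
 [ 33  35  33  34  35  33  34  36  36  37  34  34  35  38  40  44]]
[[0.40903834 0.24903706 0.053     ]]
[[0.40991753 0.25076235 0.0795    ]]
[[0.41016767 0.25391605 0.012     ]]
```

The eye centre is within 2 mm of the post axis in the scene view, with the eye at (218,197) and the post tip at (219,211). I'll lower it.

step_arm([
  {"dx":0.01,"dy":-0.01,"dz":0.1,"rx":0,"ry":0,"rz":0,"claw":0.75},
  {"dx":0,"dy":0,"dz":0.1,"rx":0,"ry":0,"rz":0,"claw":0.75},
  {"dx":0,"dy":0,"dz":0.08,"rx":0,"ry":0,"rz":0,"claw":0.75},
  {"dx":0,"dy":0,"dz":0,"rx":0,"ry":0,"rz":0,"claw":0.75},
])

```text
time_s: 5.95
ee_pos: [0.4573, 0.2484, 0.0598]
eef_rot: [-3.141, -0.002, -3.121]
force: [-0.4, -1.0, -1.1]
grip_width: 0.0295
grip_force: 25.0
```

step_arm([
  {"dx":0,"dy":0,"dz":0.1,"rx":0,"ry":0,"rz":0,"claw":0.75},
  {"dx":0,"dy":0,"dz":0.1,"rx":0,"ry":0,"rz":0,"claw":0.75},
  {"dx":0,"dy":0,"dz":0.07,"rx":0,"ry":0,"rz":0,"claw":0.75},
  {"dx":0,"dy":0,"dz":0,"rx":0,"ry":0,"rz":0,"claw":0.75},
  {"dx":0,"dy":0,"dz":0,"rx":0,"ry":0,"rz":0,"claw":0.75},
])

```text
time_s: 6.45
ee_pos: [0.4581, 0.2488, 0.0344]
eef_rot: [-3.141, -0.0, -3.121]
force: [-0.3, 0.8, -0.5]
grip_width: 0.0293
grip_force: 25.0
```

```bash
python3 d.py 458.4 249.5 30 181.0; python3 - <<'E'
from h import *
from station import viewer
c=viewer.camera("scene");cv2.imwrite("pics/s3.png",cv2.resize(c["img"][160:270,180:340,::-1],None,fx=4.5,fy=4.5,interpolation=cv2.INTER_CUBIC))
E
```

```text
pos [458.1 248.8  34.4] t 6.45 F [-0.3  0.8 -0.5] w 0.0293 gf 24.998163878917694
turn [-0.01 -0.01  0.2 ] shift [-0.3  0.7  4.4]
```

View pics/s3.png

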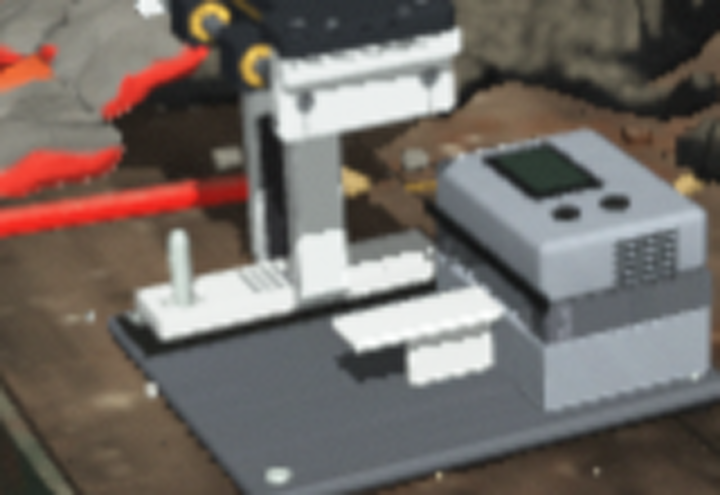

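The post stands through the eye at (180,270). I'll lower the last 4 mm, release and lift.

step_arm([
  {"dx":0,"dy":0,"dz":0.035,"rx":0,"ry":0,"rz":0,"claw":0.75},
  {"dx":0,"dy":0,"dz":0,"rx":0,"ry":0,"rz":0,"claw":0.75},
  {"dx":0,"dy":0,"dz":0,"rx":0,"ry":0,"rz":0,"claw":0.55},
  {"dx":0,"dy":0,"dz":0,"rx":0,"ry":0,"rz":0,"claw":0.5},
  {"dx":0,"dy":0,"dz":0,"rx":0,"ry":0,"rz":0,"claw":0.5},
  {"dx":0,"dy":0,"dz":-0.1,"rx":0,"ry":0,"rz":0,"claw":0.5},
  {"dx":0,"dy":0,"dz":-0.3,"rx":0,"ry":0,"rz":0,"claw":0.5},
  {"dx":0,"dy":0,"dz":-0.4,"rx":0,"ry":0,"rz":0,"claw":0.5},
  {"dx":0,"dy":0,"dz":-0.4,"rx":0,"ry":0,"rz":0,"claw":0.4},
  {"dx":0,"dy":0,"dz":-0.3,"rx":0,"ry":0,"rz":0,"claw":0.2},
])

```text
time_s: 7.5
ee_pos: [0.4583, 0.2489, 0.1844]
eef_rot: [3.141, 0.003, -3.121]
force: [-0.1, -0.8, 0.7]
grip_width: 0.0596
grip_force: 0.0
```

```bash
python3 d.py 564.1 -132.9 100 209.27
```

```text
pos [458.3 248.9 184.4] t 7.5 F [-0.1 -0.8  0.7] w 0.0596 gf 0.0
turn [ 2.000e-02  1.600e-01 -2.808e+01] shift [  94.4 -384.8   84.4]
```

step_arm([
  {"dx":0,"dy":0,"dz":0,"rx":0,"ry":0,"rz":-0.078,"claw":0.2},
  {"dx":0,"dy":0,"dz":0,"rx":0,"ry":0,"rz":-0.078,"claw":0.2},
  {"dx":0,"dy":0,"dz":0,"rx":0,"ry":0,"rz":-0.078,"claw":0.2},
  {"dx":0,"dy":0,"dz":0,"rx":0,"ry":0,"rz":-0.078,"claw":0.2},
  {"dx":0.1,"dy":-0.4,"dz":0,"rx":0,"ry":0,"rz":0,"claw":0.2},
  {"dx":0.1,"dy":-0.4,"dz":0,"rx":0,"ry":0,"rz":0,"claw":0.2},
  {"dx":0.1,"dy":-0.4,"dz":0,"rx":0,"ry":0,"rz":0,"claw":0.2},
  {"dx":0.1,"dy":-0.4,"dz":0,"rx":0,"ry":0,"rz":0,"claw":0.2},
  {"dx":0.1,"dy":-0.4,"dz":0,"rx":0,"ry":0,"rz":0,"claw":0.2},
  {"dx":0.1,"dy":-0.4,"dz":0,"rx":0,"ry":0,"rz":0,"claw":0.2},
])

```text
time_s: 8.5
ee_pos: [0.5233, 0.0084, 0.1819]
eef_rot: [-3.141, 0.001, -2.631]
force: [0.6, 0.2, -0.2]
grip_width: 0.0752
grip_force: 0.0
```

step_arm([
  {"dx":0.1,"dy":-0.4,"dz":0,"rx":0,"ry":0,"rz":0,"claw":0.2},
  {"dx":0.1,"dy":-0.4,"dz":0,"rx":0,"ry":0,"rz":0,"claw":0.2},
  {"dx":0.1,"dy":-0.4,"dz":0,"rx":0,"ry":0,"rz":0,"claw":0.2},
  {"dx":0.04,"dy":-0.25,"dz":0,"rx":0,"ry":0,"rz":0,"claw":0.2},
  {"dx":0,"dy":0,"dz":0,"rx":0,"ry":0,"rz":0,"claw":0.2},
  {"dx":0,"dy":0,"dz":0,"rx":0,"ry":0,"rz":0,"claw":0.2},
])

```text
time_s: 9.1
ee_pos: [0.5641, -0.1329, 0.1813]
eef_rot: [3.141, 0.0, -2.631]
force: [-0.1, 0.4, -1.4]
grip_width: 0.0751
grip_force: 0.0
```

```bash
python3 d.py 564.1 -132.9 19 209.27; python3 - <<'E'
from h import *
from station import viewer
a=viewer.camera("top");b=viewer.camera("scene")
A=cv2.resize(a["img"][205:325,205:325],(390,390),interpolation=cv2.INTER_CUBIC);B=cv2.resize(b["img"][185:345,260:420+60],(536,390),interpolation=cv2.INTER_CUBIC)
cv2.imwrite("pics/m4.png",cv2.resize(np.hstack([A,B]),(790,333))[:,:,::-1])
W=cloud(a);Z=W[...,2];m=(Z>.014)&(Z<.026)&(W[...,1]>.22)&(W[...,1]<.28)&(W[...,0]>.38)&(W[...,0]<.55)&(a["img"].min(2)>180)
print(m.sum(),np.median(Z[m]),rect(W[m]))
E
```

```text
pos [ 564.1 -132.9  181.3] t 9.1 F [-0.1  0.4 -1.4] w 0.0751 gf 0.0
turn [ 0.01  0.   -0.04] shift [  0.    0.  162.3]
862 0.019478903690359168 (array([457.1, 250.4]), array([120.1,  32.8]), 0.64)
```

View pics/m4.png

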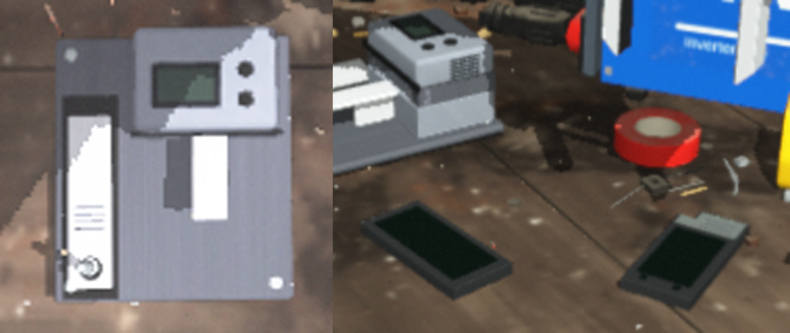

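The blank lies flat on the base plate with the post through its eye (left picture, around (88,267)). The filter is undisturbed. I'll descend and grip.

step_arm([
  {"dx":0,"dy":0,"dz":0.4,"rx":0,"ry":0,"rz":0,"claw":0.2},
  {"dx":0,"dy":0,"dz":0.4,"rx":0,"ry":0,"rz":0,"claw":0.2},
  {"dx":0,"dy":0,"dz":0.4,"rx":0,"ry":0,"rz":0,"claw":0.2},
  {"dx":0,"dy":0,"dz":0.25,"rx":0,"ry":0,"rz":0,"claw":0.2},
  {"dx":0,"dy":0,"dz":0.1,"rx":0,"ry":0,"rz":0,"claw":0.2},
  {"dx":0,"dy":0,"dz":0.07,"rx":0,"ry":0,"rz":0,"claw":0.2},
  {"dx":0,"dy":0,"dz":0,"rx":0,"ry":0,"rz":0,"claw":0.2},
  {"dx":0,"dy":0,"dz":0,"rx":0,"ry":0,"rz":0,"claw":0.2},
])

```text
time_s: 10.0
ee_pos: [0.565, -0.133, 0.0203]
eef_rot: [-3.14, 0.001, -2.63]
force: [-0.0, -0.1, -0.9]
grip_width: 0.0754
grip_force: 0.0
```

step_arm([
  {"dx":0,"dy":0,"dz":0,"rx":0,"ry":0,"rz":0,"claw":0.35},
  {"dx":0,"dy":0,"dz":0,"rx":0,"ry":0,"rz":0,"claw":0.45},
  {"dx":0,"dy":0,"dz":0,"rx":0,"ry":0,"rz":0,"claw":0.55},
  {"dx":0,"dy":0,"dz":0,"rx":0,"ry":0,"rz":0,"claw":0.55},
  {"dx":0,"dy":0,"dz":0,"rx":0,"ry":0,"rz":0,"claw":0.55},
], grip_force=45)

```text
time_s: 10.5
ee_pos: [0.5645, -0.1331, 0.0193]
eef_rot: [-3.141, 0.0, -2.631]
force: [-1.2, 1.0, 3.8]
grip_width: 0.0502
grip_force: 44.9
```

step_arm([
  {"dx":0,"dy":0,"dz":-0.1,"rx":0,"ry":0,"rz":0,"claw":0.55},
  {"dx":0,"dy":0,"dz":-0.3,"rx":0,"ry":0,"rz":0,"claw":0.55},
  {"dx":0,"dy":0,"dz":-0.3,"rx":0,"ry":0,"rz":0,"claw":0.55},
  {"dx":0,"dy":0,"dz":-0.3,"rx":0,"ry":0,"rz":0,"claw":0.55},
  {"dx":0,"dy":0,"dz":0,"rx":0,"ry":0,"rz":0,"claw":0.55},
])

```text
time_s: 11.0
ee_pos: [0.5659, -0.1335, 0.1235]
eef_rot: [-3.137, 0.005, -2.631]
force: [0.0, -0.5, -0.8]
grip_width: 0.0502
grip_force: 44.9
```

```bash
python3 d.py 402.9 160.5 120 180.95
```

```text
pos [ 565.9 -133.5  123.5] t 11.0 F [ 0.  -0.5 -0.8] w 0.0502 gf 44.91379737854004
turn [-0.21  0.32 28.33] shift [158.1 296.7   3.5]
```

step_arm([
  {"dx":0,"dy":0,"dz":0,"rx":0,"ry":0,"rz":0.0787,"claw":0.55},
  {"dx":0,"dy":0,"dz":0,"rx":0,"ry":0,"rz":0.0787,"claw":0.55},
  {"dx":0,"dy":0,"dz":0,"rx":0,"ry":0,"rz":0.0787,"claw":0.55},
  {"dx":0,"dy":0,"dz":0,"rx":0,"ry":0,"rz":0.0787,"claw":0.55},
  {"dx":0.3,"dy":0,"dz":0,"rx":0,"ry":0,"rz":0,"claw":0.55},
  {"dx":0.3,"dy":0.3,"dz":0,"rx":0,"ry":0,"rz":0,"claw":0.55},
  {"dx":0.3,"dy":0.3,"dz":0,"rx":0,"ry":0,"rz":0,"claw":0.55},
  {"dx":0.3,"dy":0.3,"dz":0,"rx":0,"ry":0,"rz":0,"claw":0.55},
  {"dx":0.3,"dy":0.3,"dz":0,"rx":0,"ry":0,"rz":0,"claw":0.55},
  {"dx":0.2,"dy":0.3,"dz":0,"rx":0,"ry":0,"rz":0,"claw":0.55},
])

```text
time_s: 12.0
ee_pos: [0.3897, 0.015, 0.1184]
eef_rot: [3.141, -0.001, -3.126]
force: [1.1, 0.4, -0.4]
grip_width: 0.0504
grip_force: 44.9
```

step_arm([
  {"dx":0.05,"dy":0.3,"dz":0,"rx":0,"ry":0,"rz":0,"claw":0.55},
  {"dx":0,"dy":0.3,"dz":0,"rx":0,"ry":0,"rz":0,"claw":0.55},
  {"dx":0,"dy":0.3,"dz":0,"rx":0,"ry":0,"rz":0,"claw":0.55},
  {"dx":0,"dy":0.3,"dz":0,"rx":0,"ry":0,"rz":0,"claw":0.55},
  {"dx":0,"dy":0.25,"dz":0,"rx":0,"ry":0,"rz":0,"claw":0.55},
  {"dx":0,"dy":0,"dz":0,"rx":0,"ry":0,"rz":0,"claw":0.55},
  {"dx":0,"dy":0,"dz":0,"rx":0,"ry":0,"rz":0,"claw":0.55},
])

```text
time_s: 12.7
ee_pos: [0.3841, 0.159, 0.1185]
eef_rot: [-3.141, -0.001, -3.124]
force: [-0.2, -1.1, -0.7]
grip_width: 0.0505
grip_force: 44.9
```

```bash
python3 d.py 383.9 160.2 58 180.95;python3 - <<'E'
from h import *
from station import viewer
a=viewer.camera("top");b=viewer.camera("scene");np.savez("t5.npz",**a);np.savez("s5.npz",**b)
A=cv2.resize(a["img"][205:325,205:325],(390,390),interpolation=cv2.INTER_CUBIC);B=cv2.resize(b["img"][120:280,170:390],(536,390),interpolation=cv2.INTER_CUBIC)
cv2.imwrite("pics/m5.png",cv2.resize(np.hstack([A,B]),(790,333))[:,:,::-1])
W=cloud(a);Z=W[...,2];m=(Z>.105)&(Z<.125)&(W[...,1]>.11)&(W[...,1]<.21)&(W[...,0]>.42)&(W[...,0]<.55)
print(m.sum(),np.median(Z[m]),rect(W[m]));P=W[m];print(np.percentile(P,[0,2,50,98,100],axis=0).round(4).tolist());print(np.linalg.lstsq(np.c_[P[:,:2],np.ones(len(P))],P[:,2],rcond=None)[0])
E
```

```text
pos [384.1 159.  118.5] t 12.7 F [-0.2 -1.1 -0.7] w 0.0505 gf 44.913883209228516
turn [-0.02 -0.05  0.06] shift [ 0.2  1.2 60.5]
623 0.10841528025362669 (array([453.5, 161.8]), array([47.7, 50.1]), 0.38)
[[0.4295, 0.1368, 0.105], [0.433, 0.1371, 0.1058], [0.4559, 0.1634, 0.1084], [0.4771, 0.1864, 0.1115], [0.4773, 0.1868, 0.1135]]
[-0.00817489 -0.00635565  0.11324621]
```

View pics/m5.png

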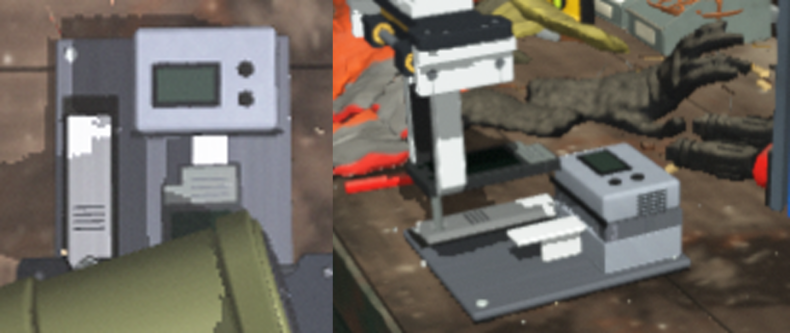

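step_arm([
  {"dx":0,"dy":0,"dz":0.2,"rx":0,"ry":0,"rz":0,"claw":0.55},
  {"dx":0,"dy":0,"dz":0.2,"rx":0,"ry":0,"rz":0,"claw":0.55},
  {"dx":0,"dy":0,"dz":0.17,"rx":0,"ry":0,"rz":0,"claw":0.55},
  {"dx":0,"dy":0,"dz":0,"rx":0,"ry":0,"rz":0,"claw":0.55},
  {"dx":0,"dy":0,"dz":0,"rx":0,"ry":0,"rz":0,"claw":0.55},
  {"dx":0,"dy":0,"dz":0,"rx":0,"ry":0,"rz":0,"claw":0.55},
])

```text
time_s: 13.4
ee_pos: [0.385, 0.1589, 0.0628]
eef_rot: [3.141, 0.001, -3.126]
force: [0.2, 0.4, -1.1]
grip_width: 0.0503
grip_force: 44.9
```

```bash
python3 d.py 383.9 160.2 61.3 180.95;python3 - <<'E'
from h import *
from station import viewer
Ps=[];Hs=[]
for i in range(4):
    a=viewer.camera("top");W=cloud(a);Z=W[...,2];X=W[...,0];Y=W[...,1]
    m=(Z>.046)&(Z<.062)&(Y>.125)&(Y<.2)&(X>.42)&(X<.479);Ps.append(W[m])
    h=(Z>.074)&(Z<.088)&(Y>.1)&(Y<.22)&(X>.49)&(X<.59);Hs.append(W[h])
np.savez("t6.npz",**a)
P=np.vstack(Ps);H=np.vstack(Hs);print(len(P),np.median(P[:,2]),rect(P),rect(H))
for x0 in range(420,479,10):
    q=P[(P[:,0]*1000>x0)&(P[:,0]*1000<x0+10)]
    if len(q):print(x0,np.percentile(q[:,1],[1,99]).round(4),np.median(q[:,2]).round(4),len(q))
for x0 in range(505,570,15):
    q=H[(H[:,0]*1000>x0)&(H[:,0]*1000<x0+15)];print("H",x0,np.percentile(q[:,1],[1,99]).round(4),np.median(q[:,2]).round(4))
print(P[:,0].max(),H[:,0].min(),H[:,0].max())
E
```

```text
pos [385.  158.9  62.8] t 13.4 F [ 0.2  0.4 -1.1] w 0.0503 gf 44.914069175720215
turn [ 0.02  0.06 -0.04] shift [1.  1.4 1.5]
2249 0.05285776566765507 (array([453.6, 161.1]), array([50.3, 49.8]), 0.74) (array([538.1, 162.6]), array([70. , 95.6]), 0.52)
420 [0.183  0.1855] 0.0532 8
430 [0.1495 0.1855] 0.0528 318
440 [0.1381 0.1855] 0.0529 452
450 [0.1363 0.1856] 0.0528 538
460 [0.1364 0.1857] 0.0529 598
470 [0.1365 0.1744] 0.0528 335
H 505 [0.115  0.2094] 0.0794
H 520 [0.1151 0.2098] 0.0804
H 535 [0.1151 0.2099] 0.0802
H 550 [0.1151 0.2102] 0.0795
H 565 [0.1169 0.2102] 0.0788
0.4788955647323565 0.5030743433050717 0.573200226949285
```

step_arm([
  {"dx":-0.1,"dy":0.007,"dz":0.01,"rx":0,"ry":0,"rz":0,"claw":0.55},
  {"dx":-0.1,"dy":0,"dz":0,"rx":0,"ry":0,"rz":0,"claw":0.55},
  {"dx":-0.05,"dy":0,"dz":0,"rx":0,"ry":0,"rz":0,"claw":0.55},
  {"dx":-0.05,"dy":0,"dz":0,"rx":0,"ry":0,"rz":0,"claw":0.55},
  {"dx":-0.03,"dy":0,"dz":0,"rx":0,"ry":0,"rz":0,"claw":0.55},
  {"dx":0,"dy":0,"dz":0,"rx":0,"ry":0,"rz":0,"claw":0.55},
])

```text
time_s: 14.2
ee_pos: [0.4177, 0.1603, 0.0609]
eef_rot: [-3.142, -0.0, -3.125]
force: [-0.3, 0.9, -1.0]
grip_width: 0.0504
grip_force: 44.9
```

step_arm([
  {"dx":-0.03,"dy":0,"dz":0,"rx":0,"ry":0,"rz":0,"claw":0.55},
  {"dx":-0.03,"dy":0,"dz":0,"rx":0,"ry":0,"rz":0,"claw":0.55},
  {"dx":-0.03,"dy":0,"dz":0,"rx":0,"ry":0,"rz":0,"claw":0.55},
  {"dx":0,"dy":0,"dz":0,"rx":0,"ry":0,"rz":0,"claw":0.55},
])

```text
time_s: 14.6
ee_pos: [0.4268, 0.1605, 0.061]
eef_rot: [3.142, 0.0, -3.125]
force: [-0.9, -0.7, -1.9]
grip_width: 0.0502
grip_force: 44.9
```

```bash
python3 d.py 437.9 161.7 61.3 180.95
```

```text
pos [426.8 160.5  61. ] t 14.6 F [-0.9 -0.7 -1.9] w 0.0502 gf 44.91393327713013
turn [ 0.    0.02 -0.01] shift [-11.1   1.1  -0.3]
```

step_arm([
  {"dx":-0.02,"dy":0,"dz":0,"rx":0,"ry":0,"rz":0,"claw":0.55},
  {"dx":-0.02,"dy":0,"dz":0,"rx":0,"ry":0,"rz":0,"claw":0.55},
  {"dx":0,"dy":0,"dz":0,"rx":0,"ry":0,"rz":0,"claw":0.55},
  {"dx":0,"dy":0,"dz":0,"rx":0,"ry":0,"rz":0,"claw":0.55},
], grip_force=55)

```text
time_s: 15.0
ee_pos: [0.4305, 0.1605, 0.0609]
eef_rot: [-3.142, -0.0, -3.125]
force: [0.1, -0.2, -1.6]
grip_width: 0.0502
grip_force: 54.9
```

step_arm([
  {"dx":-0.02,"dy":0,"dz":0,"rx":0,"ry":0,"rz":0,"claw":0.55},
  {"dx":-0.02,"dy":0,"dz":0,"rx":0,"ry":0,"rz":0,"claw":0.55},
  {"dx":0,"dy":0,"dz":0,"rx":0,"ry":0,"rz":0,"claw":0.55},
  {"dx":0,"dy":0,"dz":0,"rx":0,"ry":0,"rz":0,"claw":0.55},
])

```text
time_s: 15.4
ee_pos: [0.4343, 0.1605, 0.0608]
eef_rot: [-3.141, -0.001, -3.125]
force: [-2.4, 0.7, -0.9]
grip_width: 0.05
grip_force: 54.9
```

step_arm([
  {"dx":-0.015,"dy":0,"dz":0,"rx":0,"ry":0,"rz":0,"claw":0.55},
  {"dx":-0.01,"dy":0,"dz":0,"rx":0,"ry":0,"rz":0,"claw":0.55},
  {"dx":0,"dy":0,"dz":0,"rx":0,"ry":0,"rz":0,"claw":0.55},
  {"dx":0,"dy":0,"dz":0,"rx":0,"ry":0,"rz":0,"claw":0.55},
])

```text
time_s: 15.8
ee_pos: [0.4369, 0.1606, 0.0609]
eef_rot: [-3.142, -0.0, -3.125]
force: [-3.9, -0.3, -1.3]
grip_width: 0.05
grip_force: 54.9
```

step_arm([
  {"dx":-0.01,"dy":0,"dz":0,"rx":0,"ry":0,"rz":0,"claw":0.55},
  {"dx":0,"dy":0,"dz":0,"rx":0,"ry":0,"rz":0,"claw":0.55},
  {"dx":0,"dy":0,"dz":0,"rx":0,"ry":0,"rz":0,"claw":0.55},
])

```text
time_s: 16.1
ee_pos: [0.4379, 0.1606, 0.0609]
eef_rot: [-3.142, -0.0, -3.125]
force: [-5.0, -0.5, -1.1]
grip_width: 0.0499
grip_force: 54.9
```

step_arm([
  {"dx":-0.01,"dy":0,"dz":0,"rx":0,"ry":0,"rz":0,"claw":0.55},
  {"dx":0,"dy":0,"dz":0,"rx":0,"ry":0,"rz":0,"claw":0.55},
  {"dx":0,"dy":0,"dz":0,"rx":0,"ry":0,"rz":0,"claw":0.55},
])

```text
time_s: 16.4
ee_pos: [0.4381, 0.1606, 0.0606]
eef_rot: [-3.141, -0.002, -3.125]
force: [-9.5, 0.3, -1.4]
grip_width: 0.0505
grip_force: 54.9
```

step_arm([
  {"dx":-0.01,"dy":0,"dz":0,"rx":0,"ry":0,"rz":0,"claw":0.55},
  {"dx":0,"dy":0,"dz":0,"rx":0,"ry":0,"rz":0,"claw":0.55},
  {"dx":0,"dy":0,"dz":0,"rx":0,"ry":0,"rz":0,"claw":0.55},
])

```text
time_s: 16.7
ee_pos: [0.4383, 0.1605, 0.0602]
eef_rot: [-3.141, -0.004, -3.125]
force: [-13.2, 1.5, 0.1]
grip_width: 0.05
grip_force: 54.9
```

```bash
python3 d.py 437.9 161.7 61.3 180.95;python3 - <<'E'
from h import *
from station import viewer
a=viewer.camera("top");b=viewer.camera("scene")
A=cv2.resize(a["img"][205:325,205:325],(390,390),interpolation=cv2.INTER_CUBIC);B=cv2.resize(b["img"][150:280,190:370],(540,390),interpolation=cv2.INTER_CUBIC)
cv2.imwrite("pics/m7.png",cv2.resize(np.hstack([A,B]),(790,331))[:,:,::-1])
E
python3 d.py 437.9 161.7 61.3 180.95
```

```text
pos [438.3 160.5  60.2] t 16.7 F [-13.2   1.5   0.1] w 0.05 gf 54.92954134941101
turn [-0.04 -0.25 -0.  ] shift [ 0.4  1.2 -1.1]
pos [438.3 160.5  60.2] t 16.8 F [-13.6   1.2   0.4] w 0.05 gf 54.92940366268158
turn [-0.04 -0.25 -0.  ] shift [ 0.4  1.2 -1.1]
```

View pics/m7.png

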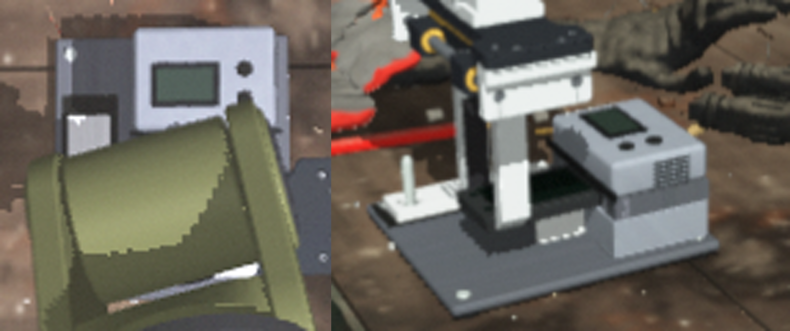

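The filter is in the gate (right picture, around (560,190)) with a steady 13 N against the stop. The blank is still on its post at (407,185).

```bash
python3 -c "
from station import hand_in;print(hand_in())"
```

```text
the job is handed in; nothing more can be done
None
```

The job is handed in after about 17 s: the blanking plate hangs by its eye on the parking post, and the notched filter is still gripped and pushed label up about 29 mm into the gate, held at about 13 N, a force and depth that mean the plunger should be pressed right in.

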